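Back off the screw press that holds the choke

ROBOT

A 6-joint arm with a two-finger parallel gripper is mounted at the origin on the work surface. World frame = base frame: x ahead of the robot, y to its left, z up, the work surface at z = 0. Lengths are in m, angles in degrees, forces in N, time in s.
With the tool pointing down it reaches from about 0.35 to 0.875 m from the base axis. Payload 4.2 kg.
Tool frame: the origin (TCP) lies midway between the tips of the shut fingers; the grasp point (between the pads) lies 19 mm behind it; z points along the fingers, y is the line along which they close (so a half turn about z gives the same grasp; the last joint's range is limited). The gripper opens to 87 mm and grips with 3 to 60 N. Pads are 19 mm wide; open, the fingers measure 117 mm over their backs; the gripper's body (75 mm by 190 mm) begins 51 mm behind the grasp point.
Start: joints at [-49.526, 22.042, 0.453, 0, -68.411, -14.817], TCP at [0.271, -0.563, 0.223] pointing down, gripper open.
Joint ranges: [-179.83, 179.83], [-69.29, 118.12], [-61.27, 80.66], [-181.25, 117.63], [-171.15, -9.14], [-177.46, 177.46]. Speed limits (degrees/s): [159.86, 159.86, 180, 180, 180, 180].

INTERFACE

Orientations are given as a 3x3 rotation matrix whose columns are the frame's x, y, z axes.
In Python, from station import sense, capture, finish_job, silhouettes, landmark_of gives the robot as it stands.
- The arm moves only by the tool step_arm, never from a script. Its arguments are lists of equal length, an entry for each row: "linear": the shift along the tool's x, y, z in mm, a list of three; "delta_rot": the turn, a rotation vector about the tool's x, y, z in rad, a list of three; "grip": the finger opening in mm, from 0 to 87. A call has 1 to 10 rows; each row shifts and turns the commanded pose from where the row before left it, along the tool's axes as they then stand; what a row does not reach is not made up. A row lasts 1/8 s, in which the tool goes at most 62.5 mm and 10.7 degrees, less where a joint would pass 70% of its speed; a pose out of reach is approached as far as the arm can. A call with a gripper value outside its range is refused whole. The fingers move at their own pace and stop on an object; the grip force is fixed at half the most. Time passes only in rows, so rows that do not move let the fingers close. It gives the time, the measured TCP pose, the force, the opening and the grip force at its end, in the units of the state.
- sense(): the state, without advancing time (a new reading comes with each control period).
- capture(name): name is "side" or "top" or "wrist"; returns a dict with "img" (420x560x3 uint8, red, green, blue), "fx", "fy", "cx", "cy" (pixels), "world_to_cam" (4x4, takes a point from world to camera coordinates); the wrist camera has in their place "mount" (4x4, takes a point from camera to tool coordinates, whose origin is the TCP and whose axes are the flange's). Camera axes: x right, y up, looking along -z (the intrinsics and any distortion apply to the point x, -y, -z); pixel columns grow to the right and rows downward; lengths in m; the calibration is good to about 2 mm. A picture is of the moment at which its call begins: read the wrist's pose just before it. There is no depth.
- finish_job(): hands the job in; it is judged then, once.
Trained networks look in the newest picture that a camera, given by its name, has taken for a name from the list of things; names that differ only in an ending like _2 or _b are one class to them, and where a whole thing is asked for, a point or a joint stands for the part that bears it (a point fixed in the world has none). Each returns a list of dicts, best first, with "score" (0 to 1); they miss things now and then, are a little off and sometimes report something else, mostly with a low value. They report only what shows in the picture. A call takes as long as a camera call. They do not tell look-alikes from the thing itself.
- silhouettes(camera, label): "mask" (420x560 bool, what is visible of it) and "point" ([column, row] in pixels, amid what is visible of it).
- landmark_of(camera, label): "point" ([column, row] in pixels: a listed point, or the origin of a listed thing).
The state is a dict: "time_s": time; "joints": joint angles; "joint_velocities": joint speeds; "effort": joint torques, N m; "tcp_pos": TCP position; "ee_rot": TCP orientation; "wrist_force": force on the tool from outside, world axes, zero at the start; "moment": the same for the moment, N m; "gripper_width": opening from 0.0 (shut) to 1.0 (fully open); "gripper_force": force on a finger pad.
Only numpy, scipy, OpenCV 4.12 (cv2) and the standard library are available. Lean on these libraries where they do the work, as an engineer would, in place of code of your own. Each camera call takes 0.05 s, during which the arm holds its last target. There are 200 camera calls.

TASK

Two alike small screw presses stand on the lab bench; one holds an iron-cored choke under its ram, the other is empty. Grip the handwheel of the press with the choke across its rim and turn it a quarter turn anticlockwise (seen from above), rising with the wheel so that your grip stays level with the rim, until the ram stands clear of the choke; then let go. Do not turn the empty press's wheel, and leave the choke where it sits.

Things in the scene. Friction and masses are not known exactly. Their poses are not given: they have to be found in the camera images.
- press_wheel_center (a point): Centre of the handwheel on the press holding the choke, on its axis, mid-height of its rim, 195 mm over the bench at the start. Solid grey aluminium wheel, 56 mm across, round rim 12 mm thick, hub 12 mm above this point; can be gripped across its diameter from above at any yaw. Below it: brass nut 32 mm wide, 35 mm down; bridge, 42 mm down. z up; x to the wheel's dark index line.
- press_wheel (a joint): Turn of that wheel, rad: 0 at the start (ram down, 0.5 mm off the choke), growing anticlockwise from above, end stop at 2.1. Steep screw: wheel and ram rise together 12.7 mm per rad (20 mm per quarter turn), coupled both ways, so a gripping hand must rise as it turns. Steady friction 0.15 N m; stays where it is left.
- choke: Iron-cored choke standing loose on the base of that press, under the ram: dark laminated core 84 x 40 mm, 50 mm high, copper coil 62 mm wide about its middle, 0.8 kg; its ends stick out from under the bridge. Origin: centre of its underside, z up, x along the core. A second such choke, free on the bench between the presses, does not matter.
- spare_wheel (a joint): Turn of the wheel of the other press, alike but empty: rad, 0 at the start, and to stay there. Both presses: grey base 130 x 160 x 25 mm, two steel pillars and a grey bridge 45 x 160 mm across them, its top 145 mm over the bench, the handwheel on top in the middle; one stands left, one right of the bench's middle, either way round.
Not all that is in view belongs to the job. Leave any brown or purple look-alike of the part that bears spare_wheel alone.

How it is judged:
By the outcome, as a careful person would: the job done as asked, in the order asked, and still so for the second after the job is handed in, with the robot touching nothing.
It also fails if it takes over 32 s, if anything falls off the work surface, if the arm or the gripper's body presses on something with over 40 N, if the wrist force passes 120 N, or if a joint passes its speed limit or range.

## Working session

There is one attempt and no reset: what is moved stays moved. The work goes in short steps, Python scripts to look and compute and a tool call to move; the robot and the scene stay as the last step left them, time stands still between calls to the robot, and variables do not carry over. Pictures are saved under pics/ and viewed, at most 10 in all, crops included, and the job is handed in when it is done.

Besides the shell and the picture viewer there is one more tool, called after ">>>" as name(argument=value, ...) on one line, values as JSON. step_arm: Moves the arm, as the interface text tells. Its arguments: {"type":"object","properties":{"linear":{"type":"array"},"delta_rot":{"type":"array"},"grip":{"type":"array"}},"required":["linear","delta_rot","grip"]}

```bash
mkdir -p pics
cat > h.py <<'E'
import numpy as np,cv2
from station import *
def cam(n):
    s=sense();c=capture(n)
    if 'mount' in c:
        T=np.eye(4);T[:3,:3]=s['ee_rot'];T[:3,3]=s['tcp_pos'];c['c2w']=T@np.array(c['mount'])
    else: c['c2w']=np.linalg.inv(np.array(c['world_to_cam']))
    return c
def onz(c,p,z):
    d=np.array([(p[0]-c['cx'])/c['fx'],-(p[1]-c['cy'])/c['fy'],-1.])
    M=c['c2w'];d=M[:3,:3]@d;o=M[:3,3];return o+d*(z-o[2])/d[2]
def save(n,im): cv2.imwrite('pics/'+n,im[:,:,::-1])
E
python3 - <<'E'
from h import *
ims=[]
for n in['top','side']:
    c=cam(n);print(n,[k for k in c],c['c2w'][:3,3].round(3));ims.append(c['img'])
    for l in['press_wheel_center','choke']:
        for d in landmark_of(n,l):
            print(l,d['score'],np.round(d['point']),onz(c,d['point'],.195 if l[0]=='p' else .025).round(3))
    for l in['press_wheel','spare_wheel','choke']:
        for d in silhouettes(n,l):print('S',l,d['score'],np.round(d['point']),d['mask'].sum())
save('a.png',ims[0]);save('b.png',ims[1])
E
```

```text
top ['img', 'fx', 'fy', 'cx', 'cy', 'world_to_cam', 'c2w'] [0.342 0.144 1.474]
press_wheel_center 0.71 [423. 185.] [ 0.516 -0.247  0.195]
choke 0.8 [406. 188.] [ 0.529 -0.248  0.025]
S press_wheel 0.92 [424. 186.] 357
S spare_wheel 0.95 [119. 278.] 386
S spare_wheel 0.86 [368. 259.] 385
S spare_wheel 0.64 [260. 212.] 331
S choke 0.58 [412. 198.] 238
side ['img', 'fx', 'fy', 'cx', 'cy', 'world_to_cam', 'c2w'] [ 0.78  -0.219  1.006]
press_wheel_center 0.58 [173. 342.] [ 0.522 -0.247  0.195]
choke 0.7 [192. 356.] [ 0.525 -0.247  0.025]
S press_wheel 0.62 [172. 345.] 635
S spare_wheel 0.78 [283. 177.] 369
S spare_wheel 0.74 [168. 233.] 456
S spare_wheel 0.55 [320.  70.] 201
```

View pics/a.png

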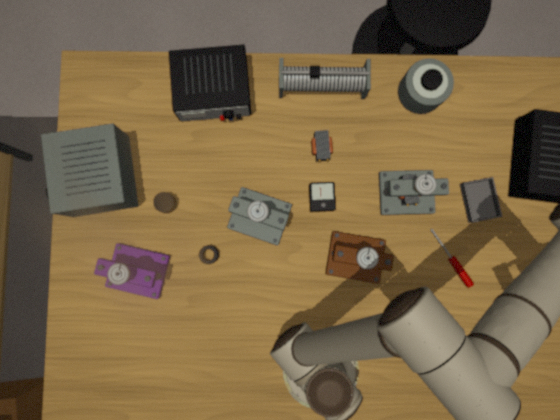

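View pics/b.png

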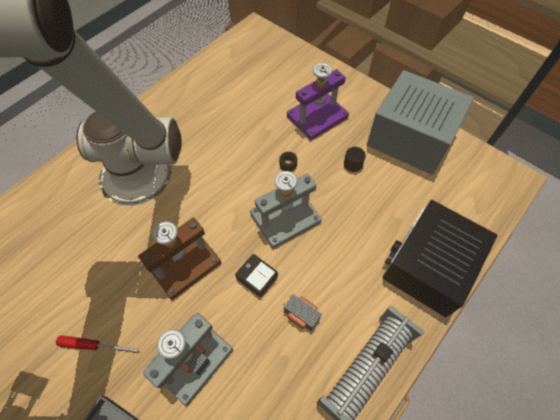

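Top view: grey presses have wheels at (258,211) and (425,184); brown (367,258) and purple (120,272) are look-alikes. The right grey press (side view (172,345)) appears to hold the choke, with its core visible at side (195,358). The left one (side (285,182)) looks empty. I'll confirm this in a crop.

Run:
```python
from h import *
from scipy.optimize import least_squares
C={n:cam(n) for n in['top','side']}
a=C['side']['img']
g=lambda x,y:cv2.resize(a[y-60:y+60,x-60:x+60],(400,400),interpolation=cv2.INTER_CUBIC)
save('c.png',np.hstack([g(190,355),g(287,205)]))
for n in C:
    for d in silhouettes(n,'press_wheel'):
        k=cv2.findContours(d['mask'].astype(np.uint8),0,1)[0];k=max(k,key=len)
        (x,y),r=cv2.minEnclosingCircle(k);e=cv2.fitEllipse(cv2.convexHull(k)) 
        print(n,d['score'],np.round((x,y,r),1),np.round(e[0],1),e[1],onz(C[n],e[0],.195).round(4))
s=sense();print(s['ee_rot'],s['tcp_pos'],s['joints'])
```

```text
top 0.57 [424.9 183.7  11.4] [424.8 184.1] (21.027238845825195, 22.76834487915039) [ 0.5169 -0.2506  0.195 ]
side 0.77 [171.5 343.5  16. ] [171.4 343.3] (26.164609909057617, 32.02688980102539) [ 0.5215 -0.2517  0.195 ]
[[-9.01415972e-01 -4.32954087e-01  6.45587376e-05]
 [-4.32954089e-01  9.01415973e-01 -2.12075675e-05]
 [-4.90123743e-05 -4.70678094e-05 -9.99999998e-01]] [ 0.27064094 -0.56334385  0.22257901] [-4.95262131e+01  2.20393768e+01  4.54130497e-01 -2.17784941e-03
 -6.84114284e+01 -1.48178050e+01]
```

View pics/c.png

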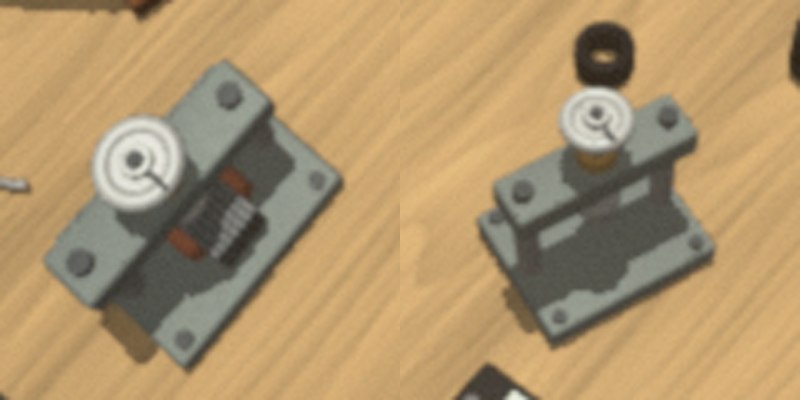

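The crop settles it. The press at side (172,345) has the laminated core and copper coil under its bridge; the press at (285,182) is empty. The first is the one meant, so I'll approach high above it.

>>> step_arm(linear=[[0,0,-50],[0,0,-30],[-40,19.4,0],[-40,19.4,0],[-40,19.4,0],[-40,19.4,0],[-40,19.4,0],[-40,19.4,0],[-40,19.4,0],[-40,19.4,0]], delta_rot=[[0,0,0],[0,0,0],[0,0,0],[0,0,0],[0,0,0],[0,0,0],[0,0,0],[0,0,0],[0,0,0],[0,0,0]], grip=[87,87,87,87,87,87,87,87,87,87])

```text
time_s: 2.05
tcp_pos: [0.4926, -0.2837, 0.3028]
ee_rot: [[-0.901, -0.433, 0.0], [-0.433, 0.901, -0.0], [-0.0, -0.0, -1.0]]
wrist_force: [0.2, -0.0, -0.2]
gripper_width: 1.0
gripper_force: 0.0
```

>>> step_arm(linear=[[-38,19,0],[0,0,0],[0,0,0]], delta_rot=[[0,0,0],[0,0,0],[0,0,0]], grip=[87,87,87])

```text
time_s: 2.42
tcp_pos: [0.5177, -0.2514, 0.3025]
ee_rot: [[-0.901, -0.433, -0.0], [-0.433, 0.901, -0.0], [0.0, 0.0, -1.0]]
wrist_force: [-1.2, -0.3, -0.5]
gripper_width: 1.0
gripper_force: 0.0
```

```bash
cat > w.py <<'E'
from h import *
import sys
c=cam('wrist');s=sense();save(sys.argv[1],c['img']);print(s['time_s'],s['tcp_pos'].round(4) if hasattr(s['tcp_pos'],'round') else s['tcp_pos'],np.round(s['joints'],1),np.round(s['ee_rot'],3))
P=[]
for d in landmark_of('wrist','press_wheel_center'):print('L',d['score'],np.round(d['point']),onz(c,d['point'],.195).round(4))
for d in silhouettes('wrist','press_wheel'):
    k=max(cv2.findContours(d['mask'].astype(np.uint8),0,1)[0],key=len);e=cv2.fitEllipse(cv2.convexHull(k))
    w=onz(c,e[0],.195);R=np.array(s['ee_rot']);print('S',d['score'],np.round(e[0]),np.round(e[1]),w.round(4),'tool mm',(R.T@(w-s['tcp_pos'])*1000).round(1))
E
python3 w.py d.png
```

```text
2.475 [ 0.5174 -0.2518  0.3026] [ -9.8  14.6   1.2   0.  -76.6 -54.6] [[-0.902 -0.432 -0.   ]
 [-0.432  0.902 -0.   ]
 [ 0.    -0.    -1.   ]]
L 0.77 [274. 210.] [ 0.5195 -0.2508  0.195 ]
S 0.55 [273. 210.] [58. 61.] [ 0.5206 -0.2518  0.195 ] tool mm [ -2.9  -1.4 107.6]
```

View pics/d.png

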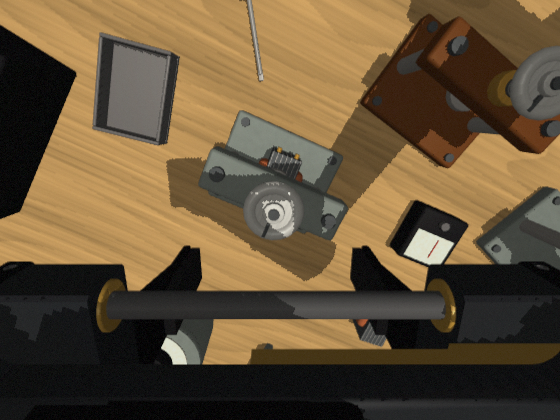

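Picture shows the press with the choke, wheel hub near (273,212), index line at (266,230); the network agrees. Descending.

>>> step_arm(linear=[[-2.4,-0.6,30],[0,0,30],[0,0,30],[0,0,20],[0,0,10],[0,0,6.5],[0,0,0],[0,0,0]], delta_rot=[[0,0,0],[0,0,0],[0,0,0],[0,0,0],[0,0,0],[0,0,0],[0,0,0],[0,0,0]], grip=[87,87,87,87,87,87,87,87])

```text
time_s: 3.58
tcp_pos: [0.5208, -0.251, 0.1769]
ee_rot: [[-0.901, -0.433, 0.002], [-0.433, 0.901, -0.0], [-0.001, -0.001, -1.0]]
wrist_force: [0.5, 0.5, -0.4]
gripper_width: 1.0
gripper_force: 0.0
```

>>> step_arm(linear=[[0,0,0],[0,0,0],[0,0,0],[0,0,0],[0,0,0],[0,0,0]], delta_rot=[[0,0,0],[0,0,0],[0,0,0],[0,0,0],[0,0,0],[0,0,0]], grip=[54,54,54,54,54,54])

```text
time_s: 4.32
tcp_pos: [0.521, -0.2521, 0.1761]
ee_rot: [[-0.901, -0.433, 0.002], [-0.433, 0.901, -0.002], [-0.001, -0.003, -1.0]]
wrist_force: [2.4, -5.5, -2.4]
gripper_width: 0.624
gripper_force: 19.0
```

```bash
python3 -c "
from h import *
s=sense();print(s['tcp_pos'],s['wrist_force'],s['moment'],s['gripper_width']*87,s['gripper_force'])
save('e.png',cam('side')['img'][275:415,100:280].repeat(3,0).repeat(3,1))"
```

```text
[ 0.52103347 -0.25208573  0.17614223] [ 2.36954916 -5.51627149 -2.37544145] [-1.37688224 -0.43503726 -0.02224177] 54.2973394945604 19.00924458157533
```

View pics/e.png

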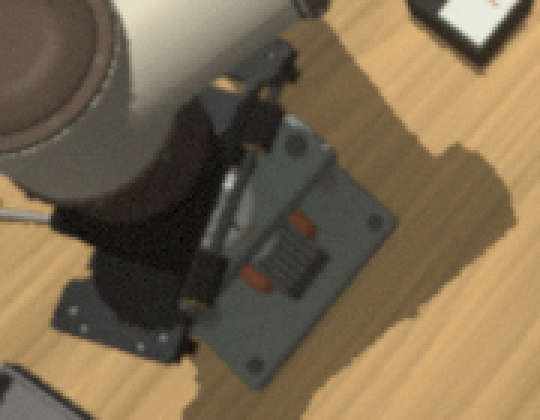

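Fingers sit either side of the rim, level with it. I'll take the full grip and shift 1 mm to relieve the side load.

>>> step_arm(linear=[[0,-1,0],[0,0,0],[0,0,0],[0,0,0]], delta_rot=[[0,0,0],[0,0,0],[0,0,0],[0,0,0]], grip=[40,40,40,40])

```text
time_s: 4.88
tcp_pos: [0.521, -0.2521, 0.1761]
ee_rot: [[-0.901, -0.433, 0.001], [-0.433, 0.901, -0.001], [-0.0, -0.001, -1.0]]
wrist_force: [2.2, -5.2, -2.0]
gripper_width: 0.619
gripper_force: 30.0
```

>>> step_arm(linear=[[0,-0.5,-1],[0,0,-1],[0,0,-1],[0,0,-1],[0,0,0]], delta_rot=[[0,0,-0.079],[0,0,-0.079],[0,0,-0.079],[0,0,-0.079],[0,0,0]], grip=[40,40,40,40,40])

```text
time_s: 5.5
tcp_pos: [0.5209, -0.252, 0.1802]
ee_rot: [[-0.722, -0.691, -0.0], [-0.691, 0.722, 0.0], [-0.0, 0.0, -1.0]]
wrist_force: [0.1, -2.4, -0.3]
gripper_width: 0.621
gripper_force: 30.0
```

```bash
python3 -c "
from h import *
s=sense();print(s['tcp_pos'],s['wrist_force'],s['moment'],s['joints'])
save('f.png',cam('side')['img'][275:415,100:280].repeat(3,0).repeat(3,1))"
```

```text
[ 0.52093137 -0.25196999  0.18016409] [ 0.09458601 -2.39407728 -0.28980475] [-0.61410119 -0.18796963  0.11067361] [-9.78587515e+00  1.94848357e+01 -9.82779732e+00 -7.96114551e-03
 -6.06931204e+01 -3.64673163e+01]
```

View pics/f.png

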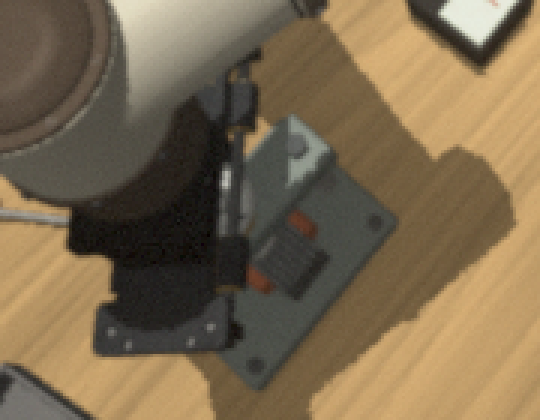

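The turn has gone 18° and the rim grip holds with low forces. Continuing for the remaining 72°.

>>> step_arm(linear=[[0,0,-1.8],[0,0,-1.8],[0,0,-1.8],[0,0,-1.8],[0,0,-1.8],[0,0,0]], delta_rot=[[0,0,-0.14],[0,0,-0.14],[0,0,-0.14],[0,0,-0.14],[0,0,-0.14],[0,0,0]], grip=[40,40,40,40,40,40])

```text
time_s: 6.3
tcp_pos: [0.5205, -0.2518, 0.189]
ee_rot: [[-0.109, -0.994, -0.001], [-0.994, 0.109, 0.001], [-0.0, 0.001, -1.0]]
wrist_force: [-0.9, -2.1, 0.2]
gripper_width: 0.625
gripper_force: 30.0
```

>>> step_arm(linear=[[0,0,-1.8],[0,0,-1.8],[0,0,-1.8],[0,0,-1.7],[0,0,-0.3],[0,0,0],[0,0,0]], delta_rot=[[0,0,-0.14],[0,0,-0.14],[0,0,-0.14],[0,0,-0.14],[0,0,-0.02],[0,0,0],[0,0,0]], grip=[40,40,40,40,40,40,40])

```text
time_s: 7.18
tcp_pos: [0.5203, -0.2519, 0.1963]
ee_rot: [[0.454, -0.891, -0.002], [-0.891, -0.454, 0.001], [-0.001, 0.001, -1.0]]
wrist_force: [-2.4, -0.3, 1.6]
gripper_width: 0.624
gripper_force: 30.0
```

91° turned and risen 20 mm. Releasing and lifting.

>>> step_arm(linear=[[0,0,0],[0,0,0],[0,0,0],[0,0,0],[0,0,-20],[0,0,-40],[0,0,-50],[0,0,0],[0,0,0]], delta_rot=[[0,0,0],[0,0,0],[0,0,0],[0,0,0],[0,0,0],[0,0,0],[0,0,0],[0,0,0],[0,0,0]], grip=[87,87,87,87,87,87,87,87,87])

```text
time_s: 8.3
tcp_pos: [0.5207, -0.2519, 0.306]
ee_rot: [[0.455, -0.89, -0.0], [-0.89, -0.455, 0.001], [-0.001, -0.0, -1.0]]
wrist_force: [-0.4, -0.1, -0.1]
gripper_width: 1.003
gripper_force: 0.0
```

Run:
```python
from h import *
c=cam('wrist');a=c['img'];s=sense();print(s['tcp_pos'],s['wrist_force'],s['gripper_width'])
b=cam('side')['img'];M=c['c2w']
w=cv2.resize(a[120:300,180:360],(400,400),interpolation=cv2.INTER_CUBIC)
v=cv2.resize(b[275:415,115:255],(400,400),interpolation=cv2.INTER_CUBIC)
save('g.png',np.hstack([w,v]))
```

```text
[ 0.52042756 -0.25183323  0.30520326] [ 0.35875453  0.62430291 -0.06766998] 1.0028222620307277
```

View pics/g.png

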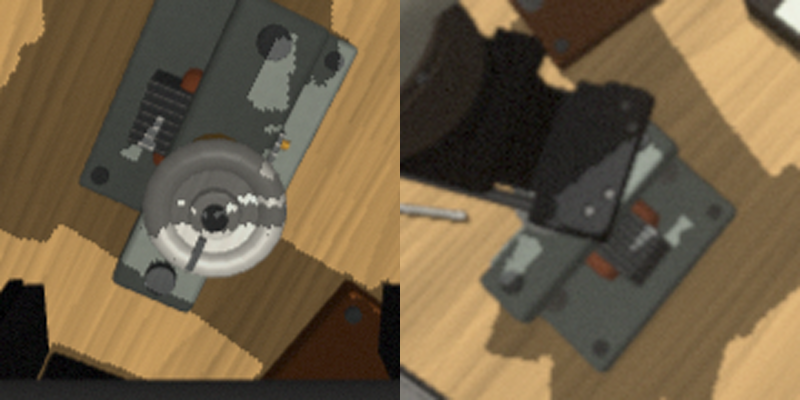

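The index line sits at the same angle in the wrist image as before the turn, so the wheel followed the full 91° without slip. It stands raised, and the choke is where it was. The gripper is clear.

```bash
python3 -c "
from station import *
print(finish_job())"
```

```text
the job is handed in; nothing more can be done
None
```

I turned the wheel of the press with the choke about 91° anticlockwise, rising 20 mm with it, and let go; the choke is where it sat, I never touched the empty press, and the job is handed in.

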